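# Ring for the painter, then point out the open jar and its lid

### The arm

A 6-joint arm with a two-finger parallel gripper is mounted at the origin on the work surface. World frame = base frame: x ahead of the robot, y to its left, z up, the work surface at z = 0. Lengths are in mm, angles in rad, forces in N, time in s.
With the tool pointing down it reaches from about 275 to 750 mm from the base axis. Payload 10.2 kg.
Tool frame: the origin (TCP) lies between the finger pads, 19 mm behind the fingertips; this is the grasp point; z points along the fingers, y is the line along which they close (so a half turn about z gives the same grasp; the last joint's range is limited). The gripper opens to 85 mm and grips with 20 to 120 N. Pads are 22 mm wide; open, the fingers measure 114 mm over their backs; the gripper's body (76 mm by 85 mm) begins 54 mm behind the grasp point. The pads swing forward as they close: fully open they stand 13 mm farther back than shut.
Start: joints at [-1.38, 0.313, 1.498, -0, 1.331, -0.223], TCP at [211.086, -480.701, 249.994] pointing down, gripper open.
Joint ranges: [-2.94, 2.94], [-0.97, 2.17], [0.19, 2.56], [-1.23, 4.37], [0.02, 3.11], [-2.88, 2.88]. Speed limits (rad/s): [2.39, 2.39, 3.01, 3.14, 3.14, 3.14].

### API

Orientations are given as a unit quaternion [w, x, y, z].
In Python, from rig import ctrl gives the robot as it stands.
- The arm moves only by the tool arm_command, never from a script. Its argument "increments" is a list of rows, each an object with "dr": the turn, a rotation vector about the tool's x, y, z in units of pi/4 rad (1.0 is pi/4 rad), a list of three; "offset": the shift along the tool's x, y, z in units of 120 mm (1.0 is 120 mm), a list of three; "hand": the opening, from -1 (shut) to 1 (fully open). A call has 1 to 8 rows; each row shifts and turns the commanded pose from where the row before left it, along the tool's axes as they then stand; what a row does not reach is not made up. A row lasts 1/10 s, in which the tool goes at most 50 mm and 8.59 degrees, less where a joint would pass 70% of its speed; a pose out of reach is approached as far as the arm can. A call with a number of a shift or a turn outside -1 to 1 is refused whole. A call with a gripper value outside its range is refused whole. The fingers move at their own pace and stop on an object; "grip_force" is the grip in N (left out, the last holds). Time passes only in rows, so rows that do not move let the fingers close. It gives the time, the measured TCP pose, the force, the opening and the grip force at its end, in the units of the state.
- ctrl.sense(): the state, without advancing time (a new reading comes with each control period).
- ctrl.capture(name): name is "side" or "top" or "wrist"; returns the picture (420x560x3 uint8, red, green, blue); there is no depth.
- ctrl.camera_info(name): a dict with "K" (3x3 intrinsics, pixels), "R" (3x3) and "t" (3): a world point X has camera coordinates R X + t. Camera axes: x right, y down, z forward; pixel columns grow to the right and rows downward; lengths in mm; the calibration is good to about 2 mm. A picture is of the moment at which its call begins: read the wrist's pose just before it. camera_info takes no time and is no camera call; for the wrist camera it gives the pose at the moment of the call.
- ctrl.finish_job(): hands the job in; it is judged then, once.
The state is a dict: "time_s": time; "joints": joint angles; "dq": joint speeds; "tau": joint torques, N m; "eef_pos": TCP position; "ee_rot": TCP orientation; "force": force on the tool from outside, world axes, zero at the start; "wrist_torque": the same for the moment, N m; "grip_width": opening from 0.0 (shut) to 1.0 (fully open); "grip_force": force on a finger pad.
Only numpy, scipy, OpenCV 4.12 (cv2) and the standard library are available. Lean on these libraries where they do the work, as an engineer would, in place of code of your own. Each camera call takes 0.05 s, during which the arm holds its last target. There are 200 camera calls.

### The job

Press the desk bell's plunger fully down and let it up, to call the painter over. Then show him what still needs closing: with the fingers pointing down a few centimetres straight above it, point at the middle of the one jar in the rack that has no lid and keep still for two seconds, then likewise at that jar's lid, the larger of the two on the table, and finish while still pointing at it. Apart from the bell leave every object untouched, and do not bring the fingertips down over another jar or the small lid.

Things in the scene. Friction and masses are not known exactly. Their poses are not given: they have to be found in the camera images.
- bell_plunger (a joint): Plunger of the desk bell: 0 = up, 0.006 m = fully down (6 mm travel, straight down, returns by its spring; about 2 N to start and 5 N fully down).
- bell_top (a point): Centre of the top face of the bell's plunger, a steel disc 22 mm across, about 55 mm above the table when up. The bell is a fixed steel dome 76 mm across on a black base 84 mm across; the dome's top is 43 mm above the table, 12 mm below the plunger's top. It stands between the rack and the robot.
- rack: Open wooden rack fixed to the table, 96 mm deep (own x), 430 mm long (own y), end boards 67 mm and rails 58 mm high. Its floor is 12 mm thick; origin at the centre of its underside. Five jars stand loose in it in a row along its y, 80 mm apart centre to centre.
- open_jar: The jar without a lid: glass, paint-splashed, 68 mm across, 95 mm high, mouth 60 mm outside and 53 mm inside, empty. Origin at the centre of its underside, 12 mm above the table. It may stand at any of the five places in the rack.
- open_jar_mouth (a point): Centre of the open jar's mouth, level with its rim, 95 mm above its underside (107 mm above the table); z is up.
- shut_jar1: A jar in the rack closed by a steel lid: same glass, 68 mm across, 100 mm high with the lid (112 mm above the table). Origin at the centre of its underside.
- shut_jar2: A jar in the rack closed by a steel lid: same glass, 68 mm across, 100 mm high with the lid (112 mm above the table). Origin at the centre of its underside.
- shut_jar3: A jar in the rack closed by a steel lid: same glass, 68 mm across, 100 mm high with the lid (112 mm above the table). Origin at the centre of its underside.
- shut_jar4: A jar in the rack closed by a steel lid: same glass, 68 mm across, 100 mm high with the lid (112 mm above the table). Origin at the centre of its underside.
- jar_lid: The open jar's steel lid lying flat and loose on the table between the rack and the robot: disc 66 mm across, 14 mm high, the same as the lids on the other jars. Origin at the centre of its underside.
- jar_lid_top (a point): Centre of the upper face of the jar's lid, 14 mm above the table; z is up.
- small_lid: Another steel lid, from a small pot: 36 mm across, 12 mm high, lying flat and loose on the table. Not the one wanted. Origin at the centre of its underside.
- mug: White mug, 80 mm across, 90 mm high, with a handle, standing beyond one end of the rack. Origin at the centre of its underside.
- paint_bottle: Closed white paint bottle, 60 mm across, 150 mm high, standing beyond the other end of the rack. Origin at the centre of its underside.

How it is judged:
By the outcome, as a careful person would: the job done as asked, in the order asked, and still so for the second after the job is handed in, with the robot touching nothing.
It also fails if it takes over 56 s, if anything falls off the work surface, if the arm or the gripper's body presses on something with over 40 N, if the wrist force passes 120 N, or if a joint passes its speed limit or range.

## Working session

There is one attempt and no reset: what is moved stays moved. The work goes in short steps, Python scripts to look and compute and a tool call to move; the robot and the scene stay as the last step left them, time stands still between calls to the robot, and variables do not carry over. Pictures are saved under pics/ and viewed, at most 10 in all, crops included, and the job is handed in when it is done.

Besides the shell and the picture viewer there is one more tool, called as name(argument=value, ...) on one line, values as JSON. arm_command: Moves the arm, as the interface text tells. Shifts and turns lie within -1 to 1; 1 stands for 120 mm of shift or pi/4 rad of turn. Its arguments: {"type":"object","properties":{"increments":{"type":"array"},"grip_force":{"type":"number"}},"required":["increments"]}

```bash
mkdir -p pics
python3 - <<'E'
from rig import ctrl
import cv2
s=ctrl.sense(); print(s)
for n in("top","side"):
    cv2.imwrite(f"pics/{n}0.png",ctrl.capture(n)[:,:,::-1]); c=ctrl.camera_info(n); print(n,c)
E
```

```text
{'time_s': 0.0, 'joints': array([-1.38037471e+00,  3.13443469e-01,  1.49846076e+00, -7.29618789e-06,
        1.33102236e+00, -2.23402898e-01]), 'dq': array([ 5.73294379e-04,  2.17839278e-05,  2.04941835e-04, -7.58954199e-04,
        1.01686436e-04,  8.90509491e-06]), 'tau': array([-6.39146856e-04, -4.12266827e+01, -2.59739470e+01, -2.35924354e-04,
        4.18673706e-03, -4.47712625e-05]), 'eef_pos': array([ 211.04762953, -480.44129492,  249.42949849]), 'ee_rot': array([-6.66936888e-04,  9.78669526e-01,  2.05439807e-01,  7.45558327e-06]), 'force': array([ 0.11355283,  0.11781802, -0.17260565]), 'wrist_torque': array([-0.0168714 ,  0.0021808 , -0.02566431]), 'grip_force': 0.0, 'grip_width': 1.0024990403191294}
top {'K': array([[518.73836758,   0.        , 282.29022764],
       [  0.        , 518.73836758, 213.67803136],
       [  0.        ,   0.        ,   1.        ]]), 'R': array([[ 1.29500623e-02, -9.99916063e-01,  4.03712419e-04],
       [-9.95513089e-01, -1.29308844e-02, -9.37362395e-02],
       [ 9.37335919e-02,  8.11989143e-04, -9.95596984e-01]]), 't': array([   7.76002243,  535.77914262, 1177.11647783])}
side {'K': array([[409.67132494,   0.        , 272.92215445],
       [  0.        , 409.67132494, 212.67536452],
       [  0.        ,   0.        ,   1.        ]]), 'R': array([[-0.77436691, -0.6325126 , -0.0168435 ],
       [-0.4095379 ,  0.52132205, -0.74866683],
       [ 0.48232209, -0.57284477, -0.66273243]]), 't': array([447.74111577, 288.33106749, 672.90504784])}
```

View pics/top0.png

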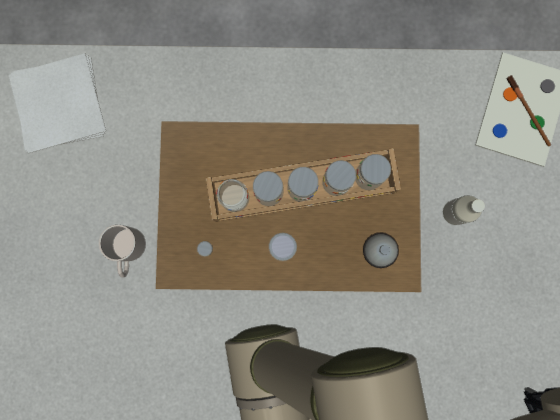

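View pics/side0.png

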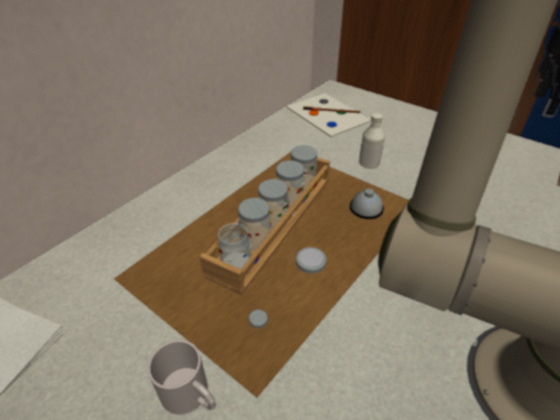

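The open jar is the leftmost in the top view, with its mouth near (233,194). The large lid is at (283,246), the small lid at (204,248), and the bell at (381,250) with its plunger near (384,250). I'll enlarge these to refine the positions.

```bash
cat > h.py <<'E'
import numpy as np
from rig import ctrl
def back(n,uv,z):
    c=ctrl.camera_info(n); d=c["R"].T@np.linalg.solve(c["K"],[*uv,1.]); o=-c["R"].T@c["t"]
    return o+d*(z-o[2])/d[2]
def proj(n,X):
    c=ctrl.camera_info(n); p=c["K"]@(c["R"]@np.array(X,float)+c["t"]); return p[:2]/p[2]
def circ(n,c,r,N=72):
    return np.array([proj(n,[c[0]+r*np.cos(a),c[1]+r*np.sin(a),c[2]]) for a in np.linspace(0,2*np.pi,N)])
E
python3 - <<'E'
from h import *; import cv2
im=cv2.imread("pics/top0.png"); S=6; tiles=[]
for nm,uv,z,r in(("bell",(384,250),55,11),("jar",(233,194),107,30),("lid",(283,246),14,33),("small",(204,248),12,18)):
    P=back("top",uv,z); print(nm,P.round(1), "side",proj("side",P).round(1))
    x0,y0=uv[0]-30,uv[1]-24
    t=cv2.resize(im[y0:y0+48,x0:x0+60],None,fx=S,fy=S,interpolation=cv2.INTER_CUBIC)
    q=((circ("top",P,r)-[x0,y0]+.5)*S).astype(int)
    cv2.polylines(t,[q],True,(0,0,255),1); tiles.append(t)
cv2.imwrite("pics/c1.png",np.vstack([np.hstack(tiles[:2]),np.hstack(tiles[2:])]))
E
```

```text
bell [ 453.9 -214.7   55. ] side [369.7 191.5]
jar [569.4 122.  107. ] side [236.3 232.3]
lid [461.2  12.1  14. ] side [311.5 257.1]
small [454.2 196.   12. ] side [258.  316.4]
```

View pics/c1.png

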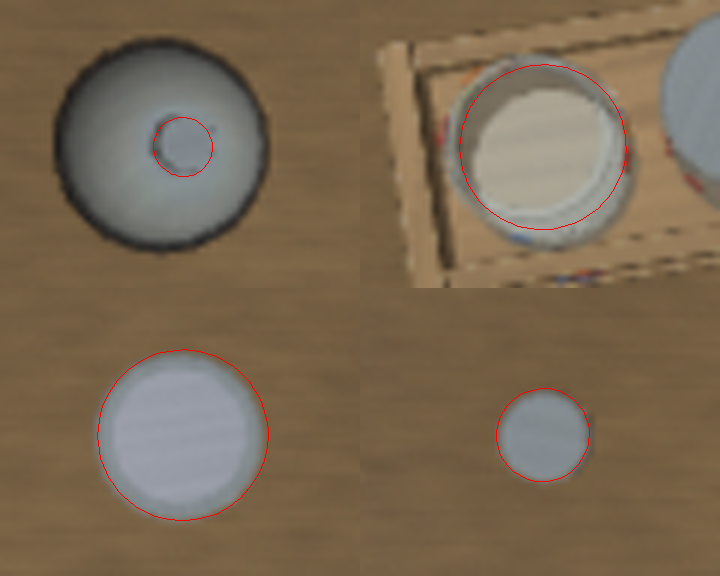

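Run:
```python
from h import *; import cv2
S=6
def tile(n,P,rs):
    im=cv2.imread(f"pics/{n}0.png"); uv=proj(n,P).astype(int); x0,y0=uv[0]-30,uv[1]-24
    t=cv2.resize(im[y0:y0+48,x0:x0+60],None,fx=S,fy=S,interpolation=cv2.INTER_CUBIC)
    for z,r,c in rs:
        cv2.polylines(t,[((circ(n,[P[0],P[1],z],r)-[x0,y0]+.5)*S).astype(int)],True,c,1)
    return t
R,G=(0,0,255),(0,255,0)
B=[453.9,-214.7,55]; J=back("top",(232.4,194.3),107); print(J)
jr=[(107,30,R),(12,34,G)]; br=[(55,11,R),(0,42,G)]
cv2.imwrite("pics/c2.png",np.vstack([np.hstack([tile("top",J,jr),tile("side",J,jr)]),np.hstack([tile("top",B,br),tile("side",B,br)])]))
```

```text
[568.69492629 123.27950344 107.        ]
```

View pics/c2.png

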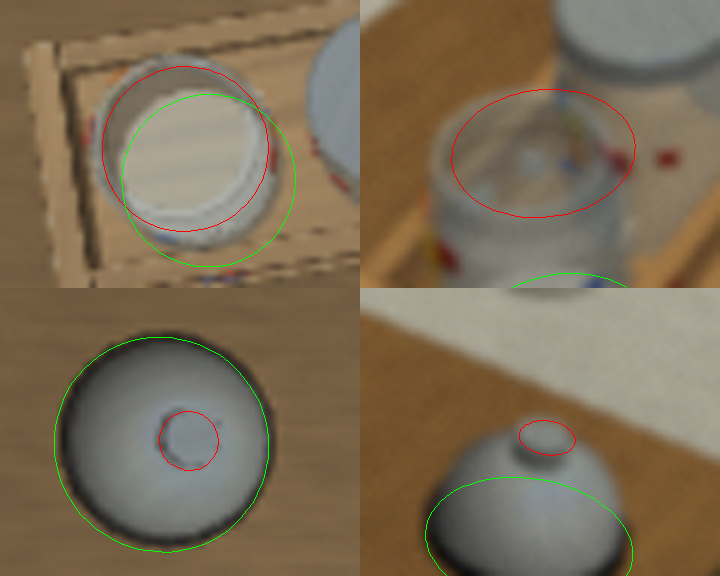

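In the side view the jar's mouth sits about 3.3 px left of my prediction, which puts the real mouth near (573, 127). The bell fits within about 1 mm, at (455, -214.5). Next I move towards the bell while closing the fingers.

arm_command(increments=[{"offset": [0.23,-0.1,0],"dr": [0,0,0],"hand": -1},{"offset": [0.23,-0.1,0],"dr": [0,0,0],"hand": -1},{"offset": [0.23,-0.1,0],"dr": [0,0,0],"hand": -1},{"offset": [0.23,-0.1,0],"dr": [0,0,0],"hand": -1},{"offset": [0.23,-0.1,0],"dr": [0,0,0],"hand": -1},{"offset": [0.23,-0.1,0],"dr": [0,0,0],"hand": -1},{"offset": [0.23,-0.1,0],"dr": [0,0,0],"hand": -1},{"offset": [0.23,-0.1,0],"dr": [0,0,0],"hand": -1}])

```text
time_s: 0.9
eef_pos: [375.3, -302.9, 249.8]
ee_rot: [-0.0, 0.979, 0.205, -0.0]
force: [0.5, -0.3, 0.1]
grip_width: 0.004
grip_force: 0.0
```

arm_command(increments=[{"offset": [0.23,-0.1,0],"dr": [0,0,0],"hand": -1},{"offset": [0.23,-0.1,0],"dr": [0,0,0],"hand": -1},{"offset": [0.23,-0.1,0],"dr": [0,0,0],"hand": -1},{"offset": [0.2,-0.1,0],"dr": [0,0,0],"hand": -1},{"offset": [0,0,0],"dr": [0,0,0],"hand": -1},{"offset": [0,0,0],"dr": [0,0,0],"hand": -1}])

```text
time_s: 1.5
eef_pos: [453.1, -217.0, 249.7]
ee_rot: [-0.0, 0.979, 0.206, -0.0]
force: [-0.3, 0.2, 0.6]
grip_width: -0.003
grip_force: 0.0
```

```bash
cat >> h.py <<'E'
from scipy.spatial.transform import Rotation
def go(X):
    s=ctrl.sense(); q=s["ee_rot"]; R=Rotation.from_quat([*q[1:],q[0]]).as_matrix()
    print("t",s["time_s"],"pos",s["eef_pos"].round(1),"F",s["force"].round(1),"w",round(s["grip_width"],3),"zaxis",R[:,2].round(3),"units",(R.T@(np.array(X)-s["eef_pos"])/120).round(3))
E
python3 - <<'E'
from h import *; import cv2
go([455,-214.5,110])
cv2.imwrite("pics/w1.png",ctrl.capture("wrist")[:,:,::-1])
for p in([455,-214.5,55],[573,127,107],[461,12,14]): print(proj("wrist",p))
E
```

```text
t 1.5 pos [ 453.1 -217.   249.7] F [-0.3  0.2  0.6] w -0.003 zaxis [-0.001  0.    -1.   ] units [ 0.024 -0.012  1.164]
[276.64750497 180.0960559 ]
[-182.49282317 -217.52004342]
[60.8441778  71.20338181]
```

View pics/w1.png

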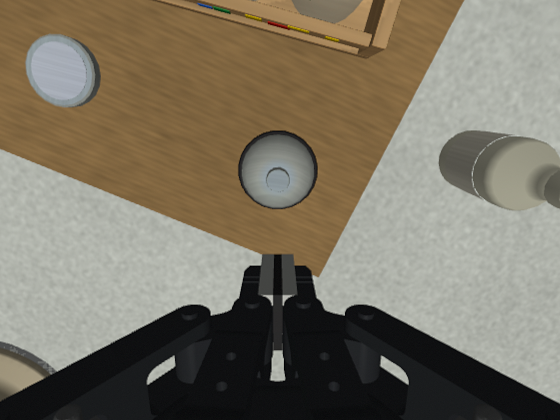

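The wrist view shows the plunger at (278,180), where I predicted (277,180), and the lid at (62,71), where I predicted (61,71). Both estimates hold, so I descend.

arm_command(increments=[{"offset": [0.024,-0.012,0.25],"dr": [0,0,0],"hand": -1},{"offset": [0,0,0.25],"dr": [0,0,0],"hand": -1},{"offset": [0,0,0.25],"dr": [0,0,0],"hand": -1},{"offset": [0,0,0.25],"dr": [0,0,0],"hand": -1},{"offset": [0,0,0.2],"dr": [0,0,0],"hand": -1},{"offset": [0,0,0.15],"dr": [0,0,0],"hand": -1},{"offset": [0,0,0.05],"dr": [0,0,0],"hand": -1},{"offset": [0,0,0],"dr": [0,0,0],"hand": -1}])

```text
time_s: 2.35
eef_pos: [454.7, -215.1, 81.7]
ee_rot: [-0.0, 0.979, 0.205, -0.0]
force: [0.6, 0.1, 0.2]
grip_width: 0.0
grip_force: 0.0
```

```bash
python3 -c "
from h import *
go([455,-214.5,67])"
```

```text
t 2.35 pos [ 454.7 -215.1   81.7] F [0.6 0.1 0.2] w 0.0 zaxis [-0.001  0.001 -1.   ] units [ 0.005 -0.004  0.123]
```

arm_command(increments=[{"offset": [0,0,0.04],"dr": [0,0,0],"hand": -1},{"offset": [0,0,0.02],"dr": [0,0,0],"hand": -1},{"offset": [0,0,0.02],"dr": [0,0,0],"hand": -1},{"offset": [0,0,0.01],"dr": [0,0,0],"hand": -1},{"offset": [0,0,0],"dr": [0,0,0],"hand": -1},{"offset": [0,0,0],"dr": [0,0,0],"hand": -1}])

```text
time_s: 2.95
eef_pos: [455.4, -214.9, 71.5]
ee_rot: [0.0, 0.979, 0.205, 0.0]
force: [-0.0, -1.9, 2.8]
grip_width: 0.007
grip_force: 1.5
```

arm_command(increments=[{"offset": [0,0,0.01],"dr": [0,0,0],"hand": -1},{"offset": [0,0,0.01],"dr": [0,0,0],"hand": -1},{"offset": [0,0,0.01],"dr": [0,0,0],"hand": -1},{"offset": [0,0,0],"dr": [0,0,0],"hand": -1},{"offset": [0,0,0],"dr": [0,0,0],"hand": -1}])

```text
time_s: 3.45
eef_pos: [455.4, -214.9, 67.8]
ee_rot: [0.0, 0.979, 0.205, 0.0]
force: [-1.4, -2.1, 5.0]
grip_width: -0.003
grip_force: 2.5
```

Near the bottom. I press a little further until the force shows the hard stop.

arm_command(increments=[{"offset": [0,0,0.008],"dr": [0,0,0],"hand": -1},{"offset": [0,0,0.005],"dr": [0,0,0],"hand": -1},{"offset": [0,0,0],"dr": [0,0,0],"hand": -1},{"offset": [0,0,0],"dr": [0,0,0],"hand": -1}])

```text
time_s: 3.85
eef_pos: [455.5, -214.9, 67.5]
ee_rot: [0.001, 0.979, 0.206, 0.0]
force: [-5.1, 1.9, 21.3]
grip_width: 0.003
grip_force: 10.5
```

The force of 21 N at TCP z 67.5 is the hard stop, so the plunger is fully down. Now I lift.

arm_command(increments=[{"offset": [0,0,-0.05],"dr": [0,0,0],"hand": -1},{"offset": [0,0,-0.1],"dr": [0,0,0],"hand": -1},{"offset": [0,0,-0.25],"dr": [0,0,0],"hand": -1},{"offset": [0,0,-0.3],"dr": [0,0,0],"hand": -1},{"offset": [0,0,-0.3],"dr": [0,0,0],"hand": -1},{"offset": [0,0,-0.3],"dr": [0,0,0],"hand": -1},{"offset": [0,0,-0.25],"dr": [0,0,0],"hand": -1},{"offset": [0,0,0],"dr": [0,0,0],"hand": -1}])

```text
time_s: 4.65
eef_pos: [456.0, -215.0, 255.9]
ee_rot: [0.002, 0.979, 0.206, 0.002]
force: [1.0, -0.2, -0.1]
grip_width: 0.0
grip_force: 0.0
```

```bash
python3 -c "
from h import *
go([480,127,250])"
```

```text
t 4.65 pos [ 456.  -215.   255.9] F [ 1.  -0.2 -0.1] w 0.0 zaxis [ 0.005 -0.004 -1.   ] units [ 1.329 -2.529  0.04 ]
```

arm_command(increments=[{"offset": [0.12,-0.23,0],"dr": [0,0,0],"hand": -1},{"offset": [0.12,-0.23,0],"dr": [0,0,0],"hand": -1},{"offset": [0.12,-0.23,0],"dr": [0,0,0],"hand": -1},{"offset": [0.12,-0.23,0],"dr": [0,0,0],"hand": -1},{"offset": [0.12,-0.23,0],"dr": [0,0,0],"hand": -1},{"offset": [0.12,-0.23,0],"dr": [0,0,0],"hand": -1},{"offset": [0.12,-0.23,0],"dr": [0,0,0],"hand": -1},{"offset": [0.12,-0.23,0],"dr": [0,0,0],"hand": -1}])

```text
time_s: 5.45
eef_pos: [471.2, 35.3, 251.2]
ee_rot: [-0.001, 0.979, 0.205, -0.001]
force: [0.1, 0.3, -0.0]
grip_width: 0.002
grip_force: 0.0
```

arm_command(increments=[{"offset": [0.12,-0.23,0],"dr": [0,0,0],"hand": -1},{"offset": [0.12,-0.23,0],"dr": [0,0,0],"hand": -1},{"offset": [0.12,-0.23,0],"dr": [0,0,0],"hand": -1},{"offset": [0,0,0],"dr": [0,0,0],"hand": -1},{"offset": [0,0,0],"dr": [0,0,0],"hand": -1}])

```text
time_s: 5.95
eef_pos: [477.6, 127.3, 251.2]
ee_rot: [-0.0, 0.979, 0.206, -0.001]
force: [-0.4, -0.1, -0.2]
grip_width: 0.007
grip_force: 0.0
```

Run:
```python
from h import *; import cv2
go([573,127,230])
im=ctrl.capture("wrist")[:,:,::-1].copy()
for p,r in(([573,127,107],30),([461,12,14],33)):
    print(proj("wrist",p)); cv2.polylines(im,[circ("wrist",p,r).astype(int)],True,(0,0,255),1)
cv2.imwrite("pics/w2.png",im)
```

```text
t 5.95 pos [477.6 127.3 251.2] F [-0.4 -0.1 -0.2] w 0.007 zaxis [-0.002 -0.    -1.   ] units [0.727 0.323 0.175]
[332.4239579   78.90324561]
[369.0884142  230.20023032]
```

View pics/w2.png

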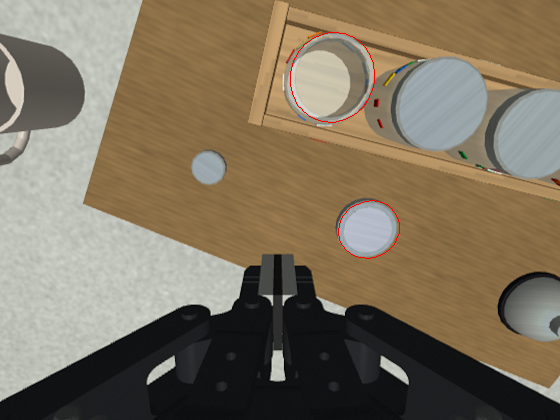

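The wrist view confirms the open jar: its rim matches the circle at (332,79), and the lid matches at (369,230). I move above the mouth, then descend to about 35 mm over it.

arm_command(increments=[{"offset": [0.2,0.09,0],"dr": [0,0,0],"hand": -1},{"offset": [0.22,0.1,0],"dr": [0,0,0],"hand": -1},{"offset": [0.2,0.09,0],"dr": [0,0,0],"hand": -1},{"offset": [0.105,0.045,0],"dr": [0,0,0],"hand": -1},{"offset": [0,0,0.25],"dr": [0,0,0],"hand": -1},{"offset": [0,0,0.25],"dr": [0,0,0],"hand": -1},{"offset": [0,0,0.2],"dr": [0,0,0],"hand": -1},{"offset": [0,0,0.05],"dr": [0,0,0],"hand": -1}])

```text
time_s: 6.8
eef_pos: [572.3, 125.0, 159.2]
ee_rot: [-0.0, 0.979, 0.205, -0.003]
force: [-0.3, 0.0, -0.2]
grip_width: -0.0
grip_force: 0.0
```

```bash
python3 -c "
from h import *
go([573,127,161])"
```

```text
t 6.8 pos [572.3 125.  159.2] F [-0.3  0.  -0.2] w -0.0 zaxis [-0.005 -0.    -1.   ] units [ 0.012 -0.013 -0.015]
```

Small correction, then hold still for over 2 s.

arm_command(increments=[{"offset": [0.01,-0.012,0],"dr": [0,0,0],"hand": -1},{"offset": [0,0,0],"dr": [0,0,0],"hand": -1},{"offset": [0,0,0],"dr": [0,0,0],"hand": -1},{"offset": [0,0,0],"dr": [0,0,0],"hand": -1},{"offset": [0,0,0],"dr": [0,0,0],"hand": -1},{"offset": [0,0,0],"dr": [0,0,0],"hand": -1},{"offset": [0,0,0],"dr": [0,0,0],"hand": -1},{"offset": [0,0,0],"dr": [0,0,0],"hand": -1}])

```text
time_s: 7.6
eef_pos: [574.0, 128.1, 162.0]
ee_rot: [-0.0, 0.979, 0.205, -0.0]
force: [-0.9, -0.2, -0.4]
grip_width: -0.0
grip_force: 0.0
```

arm_command(increments=[{"offset": [0,0,0],"dr": [0,0,0],"hand": -1},{"offset": [0,0,0],"dr": [0,0,0],"hand": -1},{"offset": [0,0,0],"dr": [0,0,0],"hand": -1},{"offset": [0,0,0],"dr": [0,0,0],"hand": -1},{"offset": [0,0,0],"dr": [0,0,0],"hand": -1},{"offset": [0,0,0],"dr": [0,0,0],"hand": -1},{"offset": [0,0,0],"dr": [0,0,0],"hand": -1},{"offset": [0,0,0],"dr": [0,0,0],"hand": -1}])

```text
time_s: 8.4
eef_pos: [574.0, 128.1, 162.0]
ee_rot: [-0.0, 0.979, 0.205, 0.0]
force: [-0.2, 0.4, -1.0]
grip_width: 0.001
grip_force: 0.0
```

arm_command(increments=[{"offset": [0,0,0],"dr": [0,0,0],"hand": -1},{"offset": [0,0,0],"dr": [0,0,0],"hand": -1},{"offset": [0,0,0],"dr": [0,0,0],"hand": -1},{"offset": [0,0,0],"dr": [0,0,0],"hand": -1},{"offset": [0,0,0],"dr": [0,0,0],"hand": -1},{"offset": [0,0,0],"dr": [0,0,0],"hand": -1},{"offset": [0,0,0],"dr": [0,0,0],"hand": -1},{"offset": [0,0,0],"dr": [0,0,0],"hand": -1}])

```text
time_s: 9.2
eef_pos: [574.0, 128.1, 162.0]
ee_rot: [0.0, 0.979, 0.205, 0.0]
force: [0.4, -0.4, -0.2]
grip_width: -0.003
grip_force: 0.0
```

arm_command(increments=[{"offset": [0,0,0],"dr": [0,0,0],"hand": -1},{"offset": [0,0,0],"dr": [0,0,0],"hand": -1},{"offset": [0,0,0],"dr": [0,0,0],"hand": -1},{"offset": [0,0,0],"dr": [0,0,0],"hand": -1},{"offset": [0,0,-0.25],"dr": [0,0,0],"hand": -1},{"offset": [0,0,-0.25],"dr": [0,0,0],"hand": -1},{"offset": [0,0,-0.25],"dr": [0,0,0],"hand": -1},{"offset": [0,0,0],"dr": [0,0,0],"hand": -1}])

```text
time_s: 10.0
eef_pos: [575.3, 128.2, 256.3]
ee_rot: [0.001, 0.979, 0.205, 0.004]
force: [0.3, 0.3, 0.2]
grip_width: -0.003
grip_force: 0.0
```

```bash
python3 -c "
from h import *
go([461,12,69])"
```

```text
t 10.0 pos [575.3 128.2 256.3] F [0.3 0.3 0.2] w -0.003 zaxis [ 0.008  0.    -1.   ] units [-1.272  0.499  1.554]
```

arm_command(increments=[{"offset": [-0.215,-0.095,0],"dr": [0,0,0],"hand": -1},{"offset": [-0.215,-0.095,0],"dr": [0,0,0],"hand": -1},{"offset": [-0.215,-0.095,0],"dr": [0,0,0],"hand": -1},{"offset": [-0.215,-0.095,0],"dr": [0,0,0],"hand": -1},{"offset": [-0.13,0.295,0],"dr": [0,0,0],"hand": -1},{"offset": [-0.13,0.295,0],"dr": [0,0,0],"hand": -1},{"offset": [-0.13,0.295,0],"dr": [0,0,0],"hand": -1},{"offset": [0,0,0],"dr": [0,0,0],"hand": -1}])

```text
time_s: 10.8
eef_pos: [460.9, 9.1, 251.4]
ee_rot: [0.0, 0.979, 0.203, -0.0]
force: [-0.1, 0.6, 0.7]
grip_width: -0.001
grip_force: 0.0
```

arm_command(increments=[{"offset": [0,0,0.25],"dr": [0,0,0],"hand": -1},{"offset": [0,0,0.25],"dr": [0,0,0],"hand": -1},{"offset": [0,0,0.25],"dr": [0,0,0],"hand": -1},{"offset": [0,0,0.25],"dr": [0,0,0],"hand": -1},{"offset": [0,0,0.15],"dr": [0,0,0],"hand": -1},{"offset": [0,0,0],"dr": [0,0,0],"hand": -1},{"offset": [0,0,0],"dr": [0,0,0],"hand": -1}])

```text
time_s: 11.5
eef_pos: [461.2, 12.6, 114.4]
ee_rot: [-0.0, 0.979, 0.206, -0.0]
force: [0.4, -0.1, -0.4]
grip_width: 0.002
grip_force: 0.0
```

```bash
python3 -c "
from h import *
go([461,12,69])"
```

```text
t 11.5 pos [461.2  12.6 114.4] F [ 0.4 -0.1 -0.4] w 0.002 zaxis [-0.  0. -1.] units [-0.003  0.004  0.378]
```

arm_command(increments=[{"offset": [0,0,0.15],"dr": [0,0,0],"hand": -1},{"offset": [0,0,0.15],"dr": [0,0,0],"hand": -1},{"offset": [0,0,0.07],"dr": [0,0,0],"hand": -1},{"offset": [0,0,0],"dr": [0,0,0],"hand": -1},{"offset": [0,0,0],"dr": [0,0,0],"hand": -1},{"offset": [0,0,0],"dr": [0,0,0],"hand": -1},{"offset": [0,0,0],"dr": [0,0,0],"hand": -1},{"offset": [0,0,0],"dr": [0,0,0],"hand": -1}])

```text
time_s: 12.3
eef_pos: [461.2, 12.2, 70.0]
ee_rot: [0.0, 0.979, 0.205, 0.0]
force: [0.0, -0.6, 0.7]
grip_width: 0.002
grip_force: 0.0
```

arm_command(increments=[{"offset": [0,0,0],"dr": [0,0,0],"hand": -1},{"offset": [0,0,0],"dr": [0,0,0],"hand": -1},{"offset": [0,0,0],"dr": [0,0,0],"hand": -1},{"offset": [0,0,0],"dr": [0,0,0],"hand": -1},{"offset": [0,0,0],"dr": [0,0,0],"hand": -1},{"offset": [0,0,0],"dr": [0,0,0],"hand": -1},{"offset": [0,0,0],"dr": [0,0,0],"hand": -1},{"offset": [0,0,0],"dr": [0,0,0],"hand": -1}])

```text
time_s: 13.1
eef_pos: [461.0, 12.3, 69.6]
ee_rot: [-0.0, 0.979, 0.205, -0.0]
force: [-0.6, 0.3, -0.0]
grip_width: -0.0
grip_force: 0.0
```

arm_command(increments=[{"offset": [0,0,0],"dr": [0,0,0],"hand": -1},{"offset": [0,0,0],"dr": [0,0,0],"hand": -1},{"offset": [0,0,0],"dr": [0,0,0],"hand": -1},{"offset": [0,0,0],"dr": [0,0,0],"hand": -1},{"offset": [0,0,0],"dr": [0,0,0],"hand": -1},{"offset": [0,0,0],"dr": [0,0,0],"hand": -1},{"offset": [0,0,0],"dr": [0,0,0],"hand": -1},{"offset": [0,0,0],"dr": [0,0,0],"hand": -1}])

```text
time_s: 13.9
eef_pos: [461.0, 12.3, 69.6]
ee_rot: [0.0, 0.979, 0.205, -0.0]
force: [-0.7, 0.5, -0.3]
grip_width: -0.001
grip_force: 0.0
```

arm_command(increments=[{"offset": [0,0,0],"dr": [0,0,0],"hand": -1},{"offset": [0,0,0],"dr": [0,0,0],"hand": -1},{"offset": [0,0,0],"dr": [0,0,0],"hand": -1},{"offset": [0,0,0],"dr": [0,0,0],"hand": -1}])

```text
time_s: 14.3
eef_pos: [461.1, 12.3, 69.7]
ee_rot: [0.0, 0.979, 0.205, 0.0]
force: [-0.6, -0.0, -0.1]
grip_width: -0.005
grip_force: 0.0
```

Run:
```python
from h import *; import cv2
go([461,12,69])
w=ctrl.capture("wrist"); s=ctrl.capture("side")
cv2.imwrite("pics/end.png",cv2.resize(np.hstack([w,s])[:,:,::-1],(800,300)))
```

```text
t 14.3 pos [461.1  12.3  69.7] F [-0.6 -0.  -0.1] w -0.005 zaxis [ 0.  0. -1.] units [-0.001  0.002  0.005]
```

View pics/end.png

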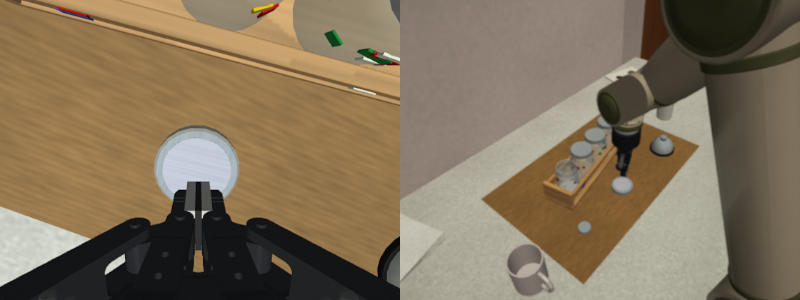

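The fingertips hover above the large lid (wrist half, lid at about (197,168)), and everything else is where it was. I'm handing in.

```bash
python3 -c "
from rig import ctrl
print(ctrl.finish_job())"
```

```text
the job is handed in; nothing more can be done
None
```

I pressed the bell down to its stop and let it up, pointed at the open jar and then at its lid for over two seconds each, and handed the job in at about 14 s, still pointing at the lid; I saw nothing else disturbed.

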